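# Square up the parts trays on the shop counter

### The arm

A 6-joint arm with a two-finger parallel gripper is mounted at the origin on the work surface. World frame = base frame: x ahead of the robot, y to its left, z up, the work surface at z = 0. Lengths are in m, angles in rad, forces in N, time in s.
With the tool pointing down it reaches from about 0.3 to 0.875 m from the base axis. Payload 6.4 kg.
Tool frame: the origin (TCP) lies between the finger pads; the fingertips stand ctrl.tip_extent ahead of it and the grasp point (between the pads) is the TCP (ctrl.tip_extent is the distance from the TCP to the fingertips, in m); z points along the fingers, y is the line along which they close (so a half turn about z gives the same grasp; the last joint's range is limited). The gripper opens to 85 mm and grips with 20 to 120 N. Pads are 22 mm wide; open, the fingers measure 114 mm over their backs; the gripper's body (76 mm by 85 mm) begins 54 mm behind the grasp point. The pads swing forward as they close: fully open they stand 13 mm farther back than shut.
Start: joints at [1.116, 0.181, 1.607, -0, 1.354, -0.206], TCP at [0.142, 0.557, 0.25] pointing down, gripper open.
Joint ranges: [-2.99, 2.99], [-0.89, 2.07], [0.3, 2.58], [-1.14, 4.28], [0, 2.63], [-3.12, 3.12]. Speed limits (rad/s): [2.57, 2.57, 3.01, 3.14, 3.14, 3.14].

### API

Orientations are given as a unit quaternion [w, x, y, z].
In Python, from bench import ctrl gives the robot as it stands.
- The arm moves only by the tool send_rows, never from a script. Its arguments are lists of equal length, an entry for each row: "dr": the turn, a rotation vector about the tool's x, y, z in units of 6 degrees (1.0 is 6 degrees), a list of three; "xyz": the shift along the tool's x, y, z in cm, a list of three; "jaw": the opening in per cent of the stroke, from 0 (shut) to 100 (fully open). In form: {"dr": [[wx, wy, wz], ...], "xyz": [[dx, dy, dz], ...], "jaw": [jaw, ...]}. A call has exactly 8 rows; each row is the pose to reach, as a shift and turn from the pose commanded when the call began, along the tool's axes at that moment; what a row does not reach only later rows make up. A row lasts 1/8 s, in which the tool goes at most 62.5 mm and 10.7 degrees, less where a joint would pass 70% of its speed; a pose out of reach is approached as far as the arm can. A call with a gripper value outside its range is refused whole. The fingers move at their own pace and stop on an object; the grip force is fixed at half the most. Time passes only in rows, so rows that repeat a pose let the fingers close, or fill a call up. It gives the time, the measured TCP pose, the force, the opening and the grip force at its end, in the units of the state.
- ctrl.get_obs(): the state, without advancing time (a new reading comes with each control period).
- ctrl.camera(name): name is "side" or "top"; returns the picture (480x640x3 uint8, red, green, blue); there is no depth.
- ctrl.calibration(name): a dict with "camera_matrix" (3x3 intrinsics, pixels), "D" ([k1, k2, p1, p2, k3] as OpenCV has them; the pictures are not rectified), "world_from_camera" (4x4, takes a point from camera to world coordinates). Camera axes: x right, y up, looking along -z (the intrinsics and any distortion apply to the point x, -y, -z); pixel columns grow to the right and rows downward; lengths in m; the calibration is good to about 2 mm. A picture is of the moment at which its call begins. calibration takes no time and is no camera call.
- ctrl.hand_in(): hands the job in; it is judged then, once.
The state is a dict: "time_s": time; "q": joint angles; "dq": joint speeds; "joint_efforts": joint torques, N m; "eef_pos": TCP position; "eef_rot": TCP orientation; "wrist_force": force on the tool from outside, world axes, zero at the start; "torque": the same for the moment, N m; "opening": opening from 0.0 (shut) to 1.0 (fully open); "grasp_force": force on a finger pad.
Only numpy, scipy, OpenCV 4.12 (cv2) and the standard library are available. Lean on these libraries where they do the work, as an engineer would, in place of code of your own. Each camera call takes 0.05 s, during which the arm holds its last target. There are 200 camera calls.

### The job

Tidy the three small wooden parts trays into one tight row in the corner of the dark wooden stop on the counter: slide them (do not lift them) until every tray is square and flush against the long fence, the end one touches the end stop and no gaps are left between trays. Then lay the loose dark wooden bar along the row, on top of the trays, centred on the row and reaching onto all three; set it down rather than drop it. Leave everything else on the counter where it is.

Things in the scene. Friction and masses are not known exactly. Their poses are not given: they have to be found in the camera images.
- stop: Fixed L-shaped dark wooden stop, 30 mm high. Long fence along its y from -235 to +140 mm, 20 mm thick, front face (robot side) at x = 0. End stop: 20 mm thick arm 75 mm forward from the fence, inner face at y = +120 mm. Origin: on the counter at the front face, at the row's middle; x points away from the robot, z up. Finished tray centres: x = -45 mm; y = 80, 0, -80 mm.
- tray_a: Open pale wooden parts tray, 90 mm along its x, 80 mm along its y, 42 mm high, walls 6 mm, one undivided compartment; about 0.3 kg, small components on its floor. Origin: centre of the underside. Starts on the counter in front of the fence, askew by up to 0.25 rad from the stop's axes. Slides at a few newtons. The three trays may stand in the row in any order.
- tray_b: Open pale wooden parts tray, 90 mm along its x, 80 mm along its y, 42 mm high, walls 6 mm, one divider making two compartments; about 0.3 kg, small components on its floor. Origin: centre of the underside. Starts on the counter in front of the fence, askew by up to 0.25 rad from the stop's axes. Slides at a few newtons.
- tray_c: Open pale wooden parts tray, 90 mm along its x, 80 mm along its y, 42 mm high, walls 6 mm, crossed dividers making four compartments; about 0.3 kg, small components on its floor. Origin: centre of the underside. Starts on the counter in front of the fence, askew by up to 0.25 rad from the stop's axes. Slides at a few newtons.
- bar: Loose straight dark wooden bar, 200 mm long (its x), 28 mm wide (y), 25 mm high, about 0.12 kg, lying flat on the counter beyond the end stop, at +y (the robot's left). Origin: centre of the underside. On the row its underside rests on the tray rims, 42 mm above the counter.
- spool: Bystander: grey spool standing on end, 56 mm diameter, 45 mm high, behind the fence, right of the jar. Origin: centre of the underside.
- jar: Bystander: capped amber jar, 60 mm diameter, 85 mm high, behind the fence. Origin: centre of the underside.
- meter: Bystander: black multimeter lying flat, 160 x 78 x 40 mm, at the robot's right. Origin: centre of the underside.
- carton: Bystander: small cardboard carton, 90 x 70 x 50 mm, at the robot's right, beyond the multimeter. Origin: centre of the underside.
- tape: Bystander: roll of black tape lying flat, 84 mm diameter, 25 mm high, left of the end stop. Origin: centre of the underside.
Things that resemble listed ones, but are neither listed nor needed, are in the scene too. What is shaped like the tray_b but blue is not meant.

How it is judged:
By the outcome, as a careful person would: the job done as asked, in the order asked, and still so for the second after the job is handed in, with the robot touching nothing.
It also fails if it takes over 64 s, if anything falls off the work surface, if the arm or the gripper's body presses on something with over 40 N, if the wrist force passes 120 N, or if a joint passes its speed limit or range.

## Working session

There is one attempt and no reset: what is moved stays moved. The work goes in short steps, Python scripts to look and compute and a tool call to move; the robot and the scene stay as the last step left them, time stands still between calls to the robot, and variables do not carry over. Pictures are saved under pics/ and viewed, at most 10 in all, crops included, and the job is handed in when it is done.

Besides the shell and the picture viewer there is one more tool, called after "Request:" by a JSON object that holds its "op" and its "data", one argument or row to a line. send_rows: Moves the arm, as the interface text tells. Its arguments: {"type":"object","properties":{"dr":{"type":"array","items":{"type":"array","items":{"type":"number"}}},"xyz":{"type":"array","items":{"type":"array","items":{"type":"number"}}},"jaw":{"type":"array","items":{"type":"number"}}},"required":["dr","xyz","jaw"]}

```bash
ls; mkdir -p pics
python3 - <<'E'
from bench import ctrl
import cv2
for n in("top","side"):
    cv2.imwrite(f"pics/{n}0.png",ctrl.camera(n)[:,:,::-1])
    c=ctrl.calibration(n);print(c)
print(ctrl.get_obs(),ctrl.tip_extent)
E
```

```text
pics
{'camera_matrix': array([[486.91828949,   0.        , 327.44617181],
       [  0.        , 486.91828949, 232.70631227],
       [  0.        ,   0.        ,   1.        ]]), 'D': array([0.02410705, 0.        , 0.        , 0.        , 0.        ]), 'world_from_camera': array([[ 0.03657355,  0.97307888, -0.22755191,  0.33598177],
       [-0.99931799,  0.03677245, -0.00336679, -0.02798722],
       [ 0.00509149,  0.22751985,  0.97376013,  1.07955154],
       [ 0.        ,  0.        ,  0.        ,  1.        ]])}
{'camera_matrix': array([[467.59740876,   0.        , 322.26985585],
       [  0.        , 467.59740876, 237.95878622],
       [  0.        ,   0.        ,   1.        ]]), 'D': array([-0.03657421,  0.        ,  0.        ,  0.        ,  0.        ]), 'world_from_camera': array([[-0.98778049,  0.1085874 , -0.11179659,  0.45235665],
       [-0.15570646, -0.71852534,  0.6778472 ,  0.66666087],
       [-0.00672302,  0.68697169,  0.72665308,  0.78410062],
       [ 0.        ,  0.        ,  0.        ,  1.        ]])}
{'time_s': 0.1, 'q': array([ 1.11568611e+00,  1.81446051e-01,  1.60790179e+00,  2.02901651e-05,
        1.35382616e+00, -2.06301347e-01]), 'dq': array([-0.0006746 , -0.00185568, -0.00227143,  0.00013448,  0.00053703,
        0.00045437]), 'joint_efforts': array([-1.20319683e-04, -4.45875478e+01, -3.52238560e+01, -3.74088186e-04,
        4.12447873e-03, -3.08349092e-05]), 'eef_pos': array([0.14136085, 0.55686893, 0.24948887]), 'eef_rot': array([-2.66108833e-04,  1.24085931e-01,  9.92271161e-01, -7.44613119e-04]), 'wrist_force': array([ 0.39313054, -0.58176276, -0.16907465]), 'torque': array([0.01001379, 0.0057063 , 0.0083154 ]), 'grasp_force': 0.0, 'opening': 0.999987944994122} 0.019
```

View pics/top0.png

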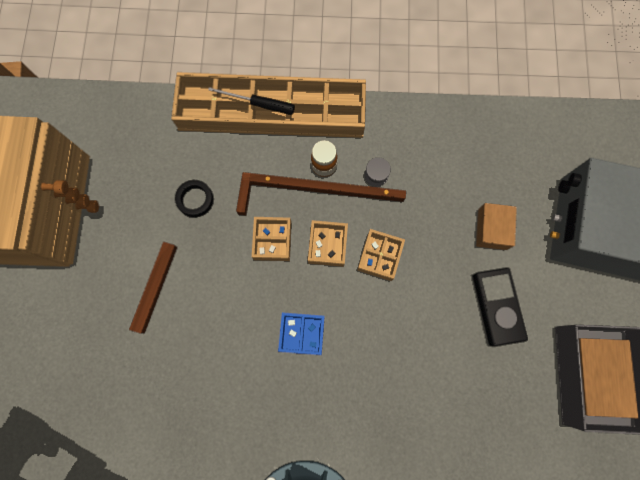

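View pics/side0.png

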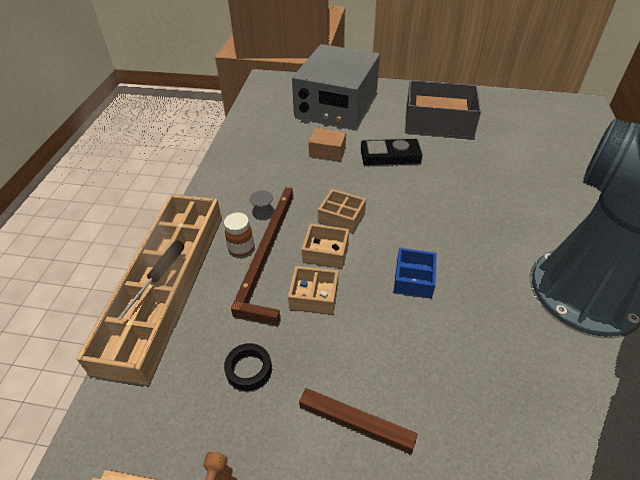

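The top view shows the stop corner at (245,175) with the fence running to (405,197). In front of it stand tray_b (271,239), tray_a (327,244) and tray_c (382,254). The bar is at (153,287) and the blue decoy at (301,334). The side view agrees, and the arm is clear of everything.

```bash
cat > h.py <<'E'
from bench import ctrl
import cv2, numpy as np
from scipy.spatial.transform import Rotation as R
def pts(n,px,z):
    c=ctrl.calibration(n);p=cv2.undistortPoints(np.float64(px).reshape(-1,1,2),c["camera_matrix"],c["D"])[:,0]
    T=c["world_from_camera"];d=np.c_[p[:,0],-p[:,1],-np.ones(len(p))]@T[:3,:3].T;o=T[:3,3]
    return (o+d*((z-o[2])/d[:,2])[:,None])[:,:2]
def blobs(im,kind,box):
    h=cv2.cvtColor(im,cv2.COLOR_RGB2HSV);x0,y0,x1,y1=box
    lo,hi={"pale":((10,70,110),(25,255,255)),"dark":((0,110,30),(9,255,150))}[kind]
    m=cv2.inRange(h,lo,hi);k=np.zeros_like(m);k[y0:y1,x0:x1]=m[y0:y1,x0:x1]
    cs=cv2.findContours(k,cv2.RETR_EXTERNAL,cv2.CHAIN_APPROX_NONE)[0]
    return [c[:,0] for c in cs if cv2.contourArea(c)>300]
def line(P):
    vx,vy,x,y=cv2.fitLine(np.float32(P),cv2.DIST_HUBER,0,.001,.001).ravel();return np.array([x,y]),np.array([vx,vy])
def rect(P):
    (c,s,a)=cv2.minAreaRect(np.float32(P*1000));b=cv2.boxPoints((c,s,a));return np.round(c,1),np.round(s,1),round(a,1),b.round(0).tolist()
def cur():
    o=ctrl.get_obs();q=o["eef_rot"];return o["eef_pos"],R.from_quat([q[1],q[2],q[3],q[0]])
def go(p,yaw):
    """cm / 6deg-units from the present pose to p with tool y along heading yaw, pointing down"""
    e,r=cur();y=np.array([np.cos(yaw),np.sin(yaw),0]);z=np.array([0,0,-1.]);t=R.from_matrix(np.c_[np.cross(y,z),y,z])
    return (r.inv().apply(p-e)*100).round(2),(np.degrees((r.inv()*t).as_rotvec())/6).round(2)
E
python3 - <<'E'
from h import *
im=ctrl.camera("top")
for k,box,z in(("dark",(220,150,420,220),.03),("dark",(110,230,190,345),.025),("pale",(235,200,420,290),.042)):
    for c in blobs(im,k,box):
        print(k,c.min(0),c.max(0),*rect(pts("top",c,z)))
        if z==.03:np.save("stop.npy",c); 
# fence front edge: lowest pixel per column in dark blob
c=np.load("stop.npy");f=np.array([[x,c[c[:,0]==x,1].max()] for x in range(255,400)])
g=pts("top",f,.0);print("front face base line",line(g)); g=pts("top",f,.03);print(line(g),"ends",g[0],g[-1])
t=np.array([[x,c[c[:,0]==x,1].min()] for x in range(255,400)]);print("rear top",line(pts("top",t,.03)))
e=np.array([[c[(c[:,1]==y),0].max(),y] for y in range(192,210)]);print("stop inner",line(pts("top",e,.03)),e[[0,-1]])
e=np.array([[c[(c[:,1]==y),0].min(),y] for y in range(180,210)]);print("stop outer",line(pts("top",e,.03)))
E
```

```text
pale [358 229] [404 278] [ 537.4 -143. ] [81.2 92.5] 74.6 [[482.0, -170.0], [571.0, -194.0], [593.0, -116.0], [504.0, -92.0]]
pale [307 220] [347 264] [558.7 -25.3] [81.6 92.3] 87.0 [[510.0, -64.0], [603.0, -68.0], [607.0, 13.0], [515.0, 18.0]]
pale [251 216] [290 257] [564.9  99. ] [92.1 81.5] 0.6 [[518.0, 139.0], [519.0, 58.0], [611.0, 59.0], [611.0, 140.0]]Traceback (most recent call last):
  File "<stdin>", line 8, in <module>
    fid = stack.enter_context(open(os.fspath(file), "rb"))
                              ~~~~^^^^^^^^^^^^^^^^^^^^^^^
FileNotFoundError: [Errno 2] No such file or directory: 'stop.npy'
```

```bash
python3 - <<'E'
from h import *
im=cv2.cvtColor(cv2.imread("pics/top0.png"),cv2.COLOR_BGR2RGB);h=cv2.cvtColor(im,cv2.COLOR_RGB2HSV)
print(h[187,320:324],h[190,241:246],h[287,151:156],h[240,150])
E
sed -i 's/((0,110,30),(9,255,150))/((0,100,30),(12,255,170))/' h.py
python3 - <<'E'
from h import *
im=cv2.cvtColor(cv2.imread("pics/top0.png"),cv2.COLOR_BGR2RGB)
print([ (len(c),c.min(0),c.max(0)) for c in blobs(im,"dark",(110,150,420,345))])
for k,box,z in(("dark",(220,170,420,220),.03),("dark",(110,230,190,345),.025)):
    for c in blobs(im,k,box):
        print(k,c.min(0),c.max(0),*rect(pts("top",c,z)))
        if z==.03:S=c
c=S;X=range(255,398)
f=np.array([[x,c[c[:,0]==x,1].max()] for x in X]);print("front base",line(pts("top",f,0.)));print("top",line(pts("top",f,.03)))
t=np.array([[x,c[c[:,0]==x,1].min()] for x in X]);print("rear top",line(pts("top",t,.03)))
Y=range(194,210)
e=np.array([[c[c[:,1]==y,0].max() if 0 else c[(c[:,1]==y)&(c[:,0]<260),0].max(),y] for y in Y]);print("inner",line(pts("top",e,.0)),line(pts("top",e,.03)))
e=np.array([[c[(c[:,1]==y)&(c[:,0]<260),0].min(),y] for y in Y]);print("outer",line(pts("top",e,.03)))
E
```

```text
[[ 10 180 102]
 [ 11 178 102]
 [ 11 180 102]
 [ 10 178 103]] [[ 11 180  95]
 [ 11 182  98]
 [ 11 179 101]
 [ 11 180 102]
 [ 10 176 100]] [[ 10 179 100]
 [ 10 181 103]
 [ 11 179 104]
 [ 11 181 103]
 [ 11 180 102]] [ 23  35 123]
[(199, array([129, 242], dtype=int32), array([175, 332], dtype=int32)), (417, array([236, 172], dtype=int32), array([405, 214], dtype=int32))]
dark [236 172] [405 214] [652.4  -7.3] [373.4  99. ] 85.6 [[589.0, -190.0], [688.0, -197.0], [716.0, 175.0], [617.0, 183.0]]
dark [129 242] [175 332] [449.1 346.8] [ 33.8 198.3] 75.6 [[349.0, 355.0], [541.0, 306.0], [549.0, 338.0], [357.0, 388.0]]
front base (array([0.68635076, 0.00137752], dtype=float32), array([0.08023363, 0.9967761 ], dtype=float32))
top (array([6.766143e-01, 5.614922e-04], dtype=float32), array([0.08023363, 0.9967761 ], dtype=float32))
rear top (array([0.7019064 , 0.01090825], dtype=float32), array([0.07846086, 0.9969172 ], dtype=float32))
inner (array([0.6578316 , 0.16369595], dtype=float32), array([ 0.99719685, -0.07482267], dtype=float32)) (array([0.64888763, 0.15836921], dtype=float32), array([ 0.9971969 , -0.07482166], dtype=float32))
outer (array([0.6476231 , 0.17913952], dtype=float32), array([ 0.9964017 , -0.08475608], dtype=float32))
```

```bash
cat >> h.py <<'E'
O=np.array([.6872,.0382]);s=np.array([.0795,.9968]);xh=np.array([.9968,-.0795]);YAW=np.arctan2(s[1],s[0])
def W(a,b,z): return np.r_[O+a*xh+b*s,z]
def S():
    e,r=cur();d=e[:2]-O;y=r.apply([0,1,0]);return (np.r_[d@xh,d@s,e[2]]*1000).round(1), round(float(np.arctan2(y[1],y[0])-YAW),3)
E
python3 -c "
from h import *
print(go(W(-.205,.051,.1),YAW),S())"
```

```text
(array([-44.61, -35.24,  14.99]), array([-0.01, -0.  , -1.62])) (array([-585.3,  473.7,  249.6]), -0.169)
```

Request:
{"op": "send_rows", "data": {
  "dr": [
    [0,0,-0.3],
    [0,0,-0.6],
    [0,0,-0.9],
    [0,0,-1.2],
    [0,0,-1.62],
    [0,0,-1.62],
    [0,0,-1.62],
    [0,0,-1.62]
  ],
  "xyz": [
    [-4.7,-3.7,1],
    [-9.4,-7.4,2],
    [-14.1,-11.1,3],
    [-18.8,-14.8,4],
    [-23.5,-18.5,6],
    [-28.2,-22.2,8],
    [-32.9,-25.9,10],
    [-37.6,-29.6,12]
  ],
  "jaw": [30,30,30,30,30,30,30,30]
}}

```text
time_s: 1.15
eef_pos: [0.4327, 0.1778, 0.1306]
eef_rot: [0.0, 0.04, 0.999, 0.0]
wrist_force: [1.1, 0.7, 0.1]
opening: 0.302
grasp_force: 0.0
```

```bash
python3 -c "
from h import *
print(go(W(-.205,.051,.028),YAW),S(),ctrl.get_obs()['time_s'])"
```

```text
(array([-5.97, -6.8 , 10.26]), array([0.  , 0.01, 0.  ])) (array([-264.8,  119. ,  130.6]), 0.0) 1.15
```

Request:
{"op": "send_rows", "data": {
  "dr": [
    [0,0,0],
    [0,0,0],
    [0,0,0],
    [0,0,0],
    [0,0,0],
    [0,0,0],
    [0,0,0],
    [0,0,0]
  ],
  "xyz": [
    [-2,-3,2],
    [-4,-5.5,4],
    [-6,-6.8,6],
    [-6,-6.8,8.5],
    [-6,-6.8,10.2],
    [-6,-6.8,10.2],
    [-7,-6.8,10.2],
    [-8,-6.8,10.2]
  ],
  "jaw": [30,30,30,30,30,30,30,30]
}}

```text
time_s: 2.15
eef_pos: [0.5079, 0.1056, 0.0302]
eef_rot: [0.001, 0.039, 0.999, 0.0]
wrist_force: [-4.3, 2.7, 1.8]
opening: 0.296
grasp_force: 1.6
```

```bash
python3 -c "
from h import *
print(S(),ctrl.get_obs()['wrist_force'])"
```

```text
(array([-184.1,   53. ,   30.2]), 0.001) [-4.26738366  2.67826383  1.82141887]
```

Request:
{"op": "send_rows", "data": {
  "dr": [
    [0,0,0],
    [0,0,0],
    [0,0,0],
    [0,0,0],
    [0,0,0],
    [0,0,0],
    [0,0,0],
    [0,0,0]
  ],
  "xyz": [
    [-1,0,0],
    [-2.2,0,0],
    [-3.5,0,0],
    [-4.8,0,0],
    [-6,0,0],
    [-7,0,0],
    [-7.5,0,0],
    [-7.7,0,0]
  ],
  "jaw": [30,30,30,30,30,30,30,30]
}}

```text
time_s: 3.15
eef_pos: [0.583, 0.0993, 0.0289]
eef_rot: [-0.0, 0.04, 0.999, -0.0]
wrist_force: [-3.7, -0.3, 3.2]
opening: 0.298
grasp_force: 1.9
```

```bash
python3 -c "
from h import *
import sys
im=ctrl.camera('top');cv2.imwrite('pics/t1.png',im[180:300,200:440,::-1].repeat(3,0).repeat(3,1))
print(S(),ctrl.get_obs()['wrist_force'])"
```

```text
(array([-108.7,   52.7,   28.9]), 0.0) [-0.56485781 -0.35737033 -1.27944842]
```

View pics/t1.png

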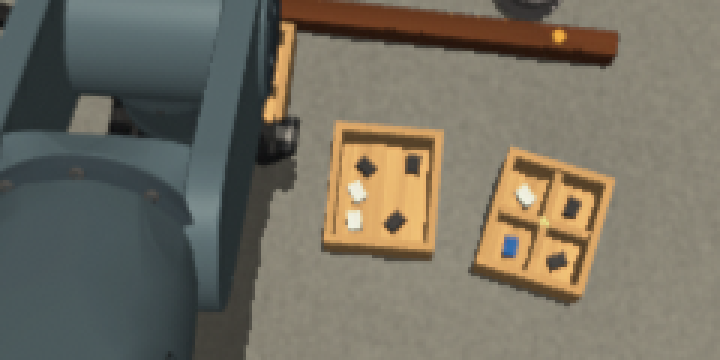

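The arm hides tray_b, but its right edge now reaches the fence at about crop (290,30). Trays a and c are untouched. I'll press on gently until the force rises.

Request:
{"op": "send_rows", "data": {
  "dr": [
    [0,0,0],
    [0,0,0],
    [0,0,0],
    [0,0,0],
    [0,0,0],
    [0,0,0],
    [0,0,0],
    [0,0,0]
  ],
  "xyz": [
    [-0.1,0,0],
    [-0.2,0,0],
    [-0.3,0,0],
    [-0.4,0,0],
    [-0.45,0,0],
    [-0.5,0,0],
    [-0.55,0,0],
    [-0.6,0,0]
  ],
  "jaw": [30,30,30,30,30,30,30,30]
}}

```text
time_s: 4.2
eef_pos: [0.5889, 0.0989, 0.029]
eef_rot: [0.0, 0.04, 0.999, -0.0]
wrist_force: [-0.1, 0.0, -1.1]
opening: 0.299
grasp_force: 0.7
```

```bash
python3 -c "
from h import *
print(S())"
```

```text
(array([-102.8,   52.7,   29. ]), 0.0)
```

Request:
{"op": "send_rows", "data": {
  "dr": [
    [0,0,0],
    [0,0,0],
    [0,0,0],
    [0,0,0],
    [0,0,0],
    [0,0,0],
    [0,0,0],
    [0,0,0]
  ],
  "xyz": [
    [-0.1,0,0],
    [-0.2,0,0],
    [-0.3,0,0],
    [-0.35,0,0],
    [-0.4,0,0],
    [-0.45,0,0],
    [-0.5,0,0],
    [-0.5,0,0]
  ],
  "jaw": [30,30,30,30,30,30,30,30]
}}

```text
time_s: 5.2
eef_pos: [0.5902, 0.0988, 0.0288]
eef_rot: [-0.004, 0.039, 0.999, -0.0]
wrist_force: [-16.3, -0.4, 12.3]
opening: 0.298
grasp_force: 8.4
```

```bash
python3 -c "
from h import *
print(S())"
```

```text
(array([-101.5,   52.7,   28.8]), 0.001)
```

Request:
{"op": "send_rows", "data": {
  "dr": [
    [0,0,0],
    [0,0,0],
    [0,0,0],
    [0,0,0],
    [0,0,0],
    [0,0,0],
    [0,0,0],
    [0,0,0]
  ],
  "xyz": [
    [2,0,0],
    [5,0,-5],
    [9,-4,-6],
    [10.5,-8.5,-6],
    [10.5,-12.6,-5],
    [10.5,-12.6,-2],
    [10.5,-12.6,0],
    [10.5,-12.6,0]
  ],
  "jaw": [30,30,30,30,30,30,30,30]
}}

```text
time_s: 6.2
eef_pos: [0.4788, -0.0189, 0.0282]
eef_rot: [-0.001, 0.04, 0.999, 0.0]
wrist_force: [-0.6, 0.4, 0.5]
opening: 0.301
grasp_force: 0.0
```

Request:
{"op": "send_rows", "data": {
  "dr": [
    [0,0,0],
    [0,0,0],
    [0,0,0],
    [0,0,0],
    [0,0,0],
    [0,0,0],
    [0,0,0],
    [0,0,0]
  ],
  "xyz": [
    [-1.2,0,0],
    [-2.4,0,0],
    [-3.7,0,0],
    [-5,0,0],
    [-6.4,0,0],
    [-7.8,0,0],
    [-8.8,0,0],
    [-9.5,0,0]
  ],
  "jaw": [30,30,30,30,30,30,30,30]
}}

```text
time_s: 7.2
eef_pos: [0.5745, -0.0264, 0.0289]
eef_rot: [-0.0, 0.04, 0.999, 0.0]
wrist_force: [-2.1, 0.3, 2.3]
opening: 0.304
grasp_force: 1.1
```

Request:
{"op": "send_rows", "data": {
  "dr": [
    [0,0,0],
    [0,0,0],
    [0,0,0],
    [0,0,0],
    [0,0,0],
    [0,0,0],
    [0,0,0],
    [0,0,0]
  ],
  "xyz": [
    [-0.15,0,0],
    [-0.3,0,0],
    [-0.45,0,0],
    [-0.6,0,0],
    [-0.7,0,0],
    [-0.75,0,0],
    [-0.8,0,0],
    [-0.8,0,0]
  ],
  "jaw": [30,30,30,30,30,30,30,30]
}}

```text
time_s: 8.2
eef_pos: [0.5802, -0.0268, 0.0289]
eef_rot: [-0.002, 0.039, 0.999, 0.0]
wrist_force: [-8.8, 0.3, 5.9]
opening: 0.301
grasp_force: 4.4
```

```bash
python3 -c "
from h import *
print(S())"
```

```text
(array([-101.5,  -73.3,   28.9]), 0.001)
```

Request:
{"op": "send_rows", "data": {
  "dr": [
    [0,0,0],
    [0,0,0],
    [0,0,0],
    [0,0,0],
    [0,0,0],
    [0,0,0],
    [0,0,0],
    [0,0,0]
  ],
  "xyz": [
    [2,0,0],
    [6,0,-5],
    [10,-4,-6],
    [12,-8.5,-6],
    [12,-11.9,-5],
    [12,-11.9,-2],
    [12,-11.9,0],
    [12,-11.9,0]
  ],
  "jaw": [30,30,30,30,30,30,30,30]
}}

```text
time_s: 9.2
eef_pos: [0.4521, -0.1358, 0.028]
eef_rot: [-0.001, 0.04, 0.999, 0.001]
wrist_force: [-0.3, -0.4, -0.1]
opening: 0.295
grasp_force: 0.0
```

Request:
{"op": "send_rows", "data": {
  "dr": [
    [0,0,0],
    [0,0,0],
    [0,0,0],
    [0,0,0],
    [0,0,0],
    [0,0,0],
    [0,0,0],
    [0,0,0]
  ],
  "xyz": [
    [-1.3,0,0],
    [-2.8,0,0],
    [-4.3,0,0],
    [-6,0,0],
    [-7.6,0,0],
    [-9.2,0,0],
    [-10.4,0,0],
    [-11.1,0,0]
  ],
  "jaw": [30,30,30,30,30,30,30,30]
}}

```text
time_s: 10.2
eef_pos: [0.5644, -0.1448, 0.0291]
eef_rot: [-0.0, 0.039, 0.999, -0.0]
wrist_force: [-3.1, 0.9, 1.3]
opening: 0.297
grasp_force: 1.4
```

Request:
{"op": "send_rows", "data": {
  "dr": [
    [0,0,0],
    [0,0,0],
    [0,0,0],
    [0,0,0],
    [0,0,0],
    [0,0,0],
    [0,0,0],
    [0,0,0]
  ],
  "xyz": [
    [-0.15,0,0],
    [-0.3,0,0],
    [-0.45,0,0],
    [-0.6,0,0],
    [-0.7,0,0],
    [-0.75,0,0],
    [-0.8,0,0],
    [-0.8,0,0]
  ],
  "jaw": [30,30,30,30,30,30,30,30]
}}

```text
time_s: 11.2
eef_pos: [0.5708, -0.1455, 0.0289]
eef_rot: [-0.001, 0.04, 0.999, 0.0]
wrist_force: [-5.6, 1.1, 3.6]
opening: 0.296
grasp_force: 2.6
```

```bash
python3 -c "
from h import *
print(S())"
```

```text
(array([-101.4, -192.3,   28.9]), 0.0)
```

Request:
{"op": "send_rows", "data": {
  "dr": [
    [0,0,0],
    [0,0,0],
    [0,0,1.7],
    [0,0,3.4],
    [0,0,5],
    [0,0,6.7],
    [0,0,8.4],
    [0,0,10]
  ],
  "xyz": [
    [2,0,0],
    [2,0,-3],
    [2,-3,-7],
    [2,-7,-7],
    [1,-9,-7],
    [-1,-9,-7],
    [-3,-9,-7],
    [-5,-9,-7]
  ],
  "jaw": [30,30,30,30,30,30,30,30]
}}

```text
time_s: 12.2
eef_pos: [0.6155, -0.2396, 0.0994]
eef_rot: [0.001, 0.536, 0.844, 0.0]
wrist_force: [-0.3, 0.2, 0.8]
opening: 0.301
grasp_force: 0.0
```

```bash
python3 -c "
from h import *
im=ctrl.camera('top');cv2.imwrite('pics/t2.png',im[150:300,200:440,::-1].repeat(3,0).repeat(3,1))
print(go(W(-.045,-.275,.028),YAW-np.pi/2),S(),ctrl.get_obs()['q'])"
```

```text
(array([0.58, 0.56, 7.18]), array([0.04, 0.02, 4.88])) (array([ -47.3, -282.7,   99.8]), -1.059) [-5.49641959e-01  5.23938465e-01  1.47899063e+00  9.89633550e-04
  1.13443033e+00 -9.81930778e-01]
```

View pics/t2.png

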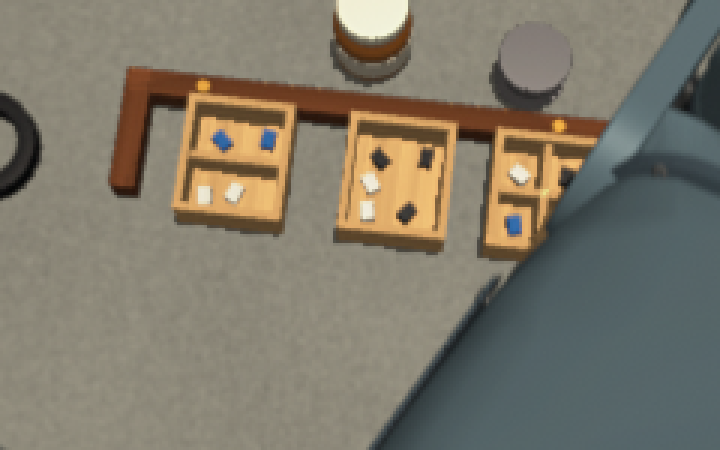

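Trays b, a and c all stand square against the fence, with gaps between them and to the end stop (crop x about 145–185, 295–350 and 455–495). Next I push the row along the fence.

Request:
{"op": "send_rows", "data": {
  "dr": [
    [0,0,1.7],
    [0,0,3.4],
    [0,0,4.88],
    [0,0,4.88],
    [0,0,4.88],
    [0,0,4.88],
    [0,0,4.88],
    [0,0,4.88]
  ],
  "xyz": [
    [0.6,0.6,0],
    [0.6,0.6,0],
    [0.6,0.6,1],
    [0.6,0.6,3],
    [0.6,0.6,5],
    [0.6,0.6,7.1],
    [0.6,0.6,7.1],
    [0.6,0.6,7.1]
  ],
  "jaw": [30,30,30,30,30,30,30,30]
}}

```text
time_s: 13.25
eef_pos: [0.6173, -0.2313, 0.0281]
eef_rot: [0.0, 0.73, 0.683, 0.0]
wrist_force: [-0.1, -0.4, -0.1]
opening: 0.305
grasp_force: 0.0
```

```bash
python3 -c "
from h import *
print(S())"
```

```text
(array([ -48.2, -274.2,   28.1]), -1.557)
```

Request:
{"op": "send_rows", "data": {
  "dr": [
    [0,0,0.13],
    [0,0,0.13],
    [0,0,0.13],
    [0,0,0.13],
    [0,0,0.13],
    [0,0,0.13],
    [0,0,0.13],
    [0,0,0.13]
  ],
  "xyz": [
    [1.2,0.02,0],
    [2.5,0.04,0],
    [3.7,0.05,0],
    [4.9,0.07,0],
    [6.1,0.09,0],
    [7.3,0.1,0],
    [8.5,0.12,0],
    [9.7,0.14,0]
  ],
  "jaw": [30,30,30,30,30,30,30,30]
}}

```text
time_s: 14.25
eef_pos: [0.625, -0.1348, 0.0285]
eef_rot: [0.001, 0.735, 0.678, -0.0]
wrist_force: [-3.0, -5.9, 2.7]
opening: 0.299
grasp_force: 3.0
```

Request:
{"op": "send_rows", "data": {
  "dr": [
    [0,0,0],
    [0,0,0],
    [0,0,0],
    [0,0,0],
    [0,0,0],
    [0,0,0],
    [0,0,0],
    [0,0,0]
  ],
  "xyz": [
    [1,0,0],
    [2,0,0],
    [2.8,0,0],
    [3.4,0,0],
    [3.8,0,0],
    [4.1,0,0],
    [4.3,0,0],
    [4.4,0,0]
  ],
  "jaw": [30,30,30,30,30,30,30,30]
}}

```text
time_s: 15.25
eef_pos: [0.6284, -0.0917, 0.0285]
eef_rot: [0.001, 0.735, 0.678, -0.001]
wrist_force: [-2.6, -8.8, 3.4]
opening: 0.305
grasp_force: 4.2
```

```bash
python3 -c "
from h import *
print(S())"
```

```text
(array([ -48.2, -134.1,   28.5]), -1.571)
```

Still about 3 mm to go, so I press gently.

Request:
{"op": "send_rows", "data": {
  "dr": [
    [0,0,0],
    [0,0,0],
    [0,0,0],
    [0,0,0],
    [0,0,0],
    [0,0,0],
    [0,0,0],
    [0,0,0]
  ],
  "xyz": [
    [0.1,0,0],
    [0.2,0,0],
    [0.3,0,0],
    [0.4,0,0],
    [0.45,0,0],
    [0.5,0,0],
    [0.55,0,0],
    [0.55,0,0]
  ],
  "jaw": [30,30,30,30,30,30,30,30]
}}

```text
time_s: 16.25
eef_pos: [0.6286, -0.0895, 0.0285]
eef_rot: [0.002, 0.735, 0.678, -0.002]
wrist_force: [-5.9, -19.6, 2.4]
opening: 0.295
grasp_force: 10.0
```

```bash
python3 -c "
from h import *
print(S())"
```

```text
(array([ -48.2, -132. ,   28.5]), -1.572)
```

Request:
{"op": "send_rows", "data": {
  "dr": [
    [0,0,0],
    [0,0,0],
    [0,0,0],
    [0,0,-1.5],
    [0,0,-3.2],
    [0,0,-4.9],
    [0,0,-6.6],
    [0,0,-8.3]
  ],
  "xyz": [
    [-1,0,0],
    [-3,0,0],
    [-5,0,-2],
    [-6,-4,-6],
    [-7,-8,-8],
    [-7,-12,-8],
    [-7,-16,-8],
    [-7,-19,-8]
  ],
  "jaw": [30,30,30,30,30,30,30,30]
}}

```text
time_s: 17.25
eef_pos: [0.4329, -0.1403, 0.1093]
eef_rot: [0.001, 0.379, 0.926, -0.0]
wrist_force: [0.6, 0.0, 0.2]
opening: 0.299
grasp_force: 0.0
```

```bash
python3 -c "
from h import *
im=ctrl.camera('top');cv2.imwrite('pics/t3.png',im[150:300,200:440,::-1].repeat(3,0).repeat(3,1))
cv2.imwrite('pics/t3full.png',im[:,:,::-1])
im=ctrl.camera('side');cv2.imwrite('pics/s3.png',im[170:370,200:460,::-1].repeat(3,0).repeat(3,1))
print(S())"
```

```text
(array([-240.5, -197.6,  108.8]), -0.7)
```

View pics/t3.png

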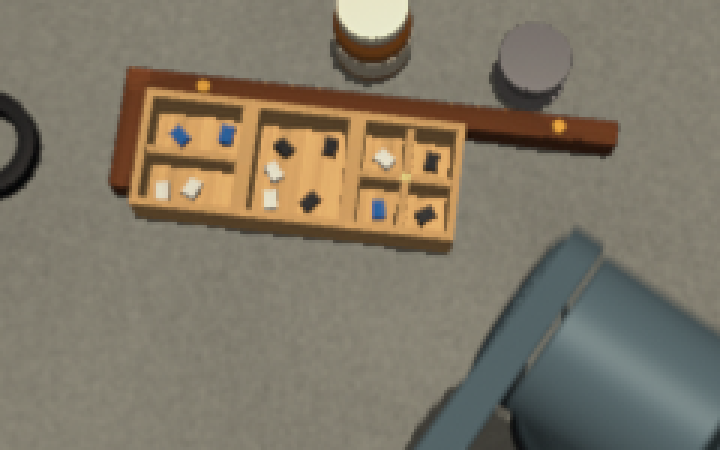

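View pics/s3.png

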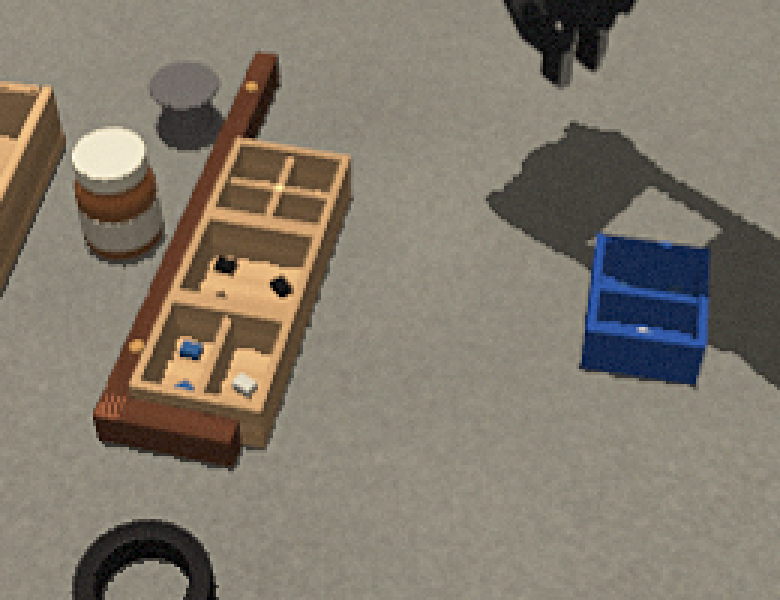

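The row is tight in both views: no gaps, b against the end stop at crop (140,170), and the rear rims along the fence. I'll press each front once more to be sure they are flush.

```bash
python3 -c "
from h import *
im=cv2.cvtColor(cv2.imread('pics/t3full.png'),cv2.COLOR_BGR2RGB)
for c in blobs(im,'pale',(235,170,370,240)): print(rect(pts('top',c,.042)))
print(go(W(-.125,-.08,.028),YAW))"
```

```text
(array([648.8,  48.3]), array([257. , 106.8]), 85.3, [[585.0, -75.0], [691.0, -84.0], [713.0, 172.0], [606.0, 181.0]])
(array([-1.25, 16.44,  8.08]), array([ 0.  , -0.01, -6.69]))
```

Request:
{"op": "send_rows", "data": {
  "dr": [
    [0,0,-1.5],
    [0,0,-3],
    [0,0,-4.6],
    [0,0,-6.2],
    [0,0,-6.69],
    [0,0,-6.69],
    [0,0,-6.69],
    [0,0,-6.69]
  ],
  "xyz": [
    [-0.3,4,0],
    [-0.6,8,0],
    [-0.9,12,0],
    [-1.25,16.4,0],
    [-1.25,16.4,2.5],
    [-1.25,16.4,5],
    [-1.25,16.4,7.7],
    [-1.25,16.4,8]
  ],
  "jaw": [30,30,30,30,30,30,30,30]
}}

```text
time_s: 18.35
eef_pos: [0.558, -0.0321, 0.027]
eef_rot: [-0.001, 0.042, 0.999, 0.0]
wrist_force: [-0.5, -0.5, 0.8]
opening: 0.303
grasp_force: 0.0
```

```bash
python3 -c "
from h import *
print(S())"
```

```text
(array([-123.2,  -80.4,   27. ]), -0.004)
```

Request:
{"op": "send_rows", "data": {
  "dr": [
    [0,0,-0.04],
    [0,0,-0.04],
    [0,0,-0.04],
    [0,0,-0.04],
    [0,0,-0.04],
    [0,0,-0.04],
    [0,0,-0.04],
    [0,0,-0.04]
  ],
  "xyz": [
    [-1,0,0],
    [-1.7,0,0],
    [-2,0,0],
    [-2.2,0,0],
    [-2.4,0,0],
    [-2.5,0,0],
    [-2.5,0,0],
    [-1,0,0]
  ],
  "jaw": [30,30,30,30,30,30,30,30]
}}

```text
time_s: 19.35
eef_pos: [0.5686, -0.0331, 0.0283]
eef_rot: [0.0, 0.039, 0.999, -0.0]
wrist_force: [-0.2, -0.7, 0.4]
opening: 0.299
grasp_force: 0.0
```

Request:
{"op": "send_rows", "data": {
  "dr": [
    [0,0,0],
    [0,0,0],
    [0,0,0],
    [0,0,0],
    [0,0,0],
    [0,0,0],
    [0,0,0],
    [0,0,0]
  ],
  "xyz": [
    [1,3,0],
    [1,8,0],
    [0,8,0],
    [-0.7,8,0],
    [-1,8,0],
    [-1.2,8,0],
    [-1.5,8,0],
    [-1.5,8,0]
  ],
  "jaw": [30,30,30,30,30,30,30,30]
}}

```text
time_s: 20.35
eef_pos: [0.5859, 0.0451, 0.0271]
eef_rot: [-0.004, 0.039, 0.999, -0.0]
wrist_force: [-12.3, -1.2, 8.3]
opening: 0.302
grasp_force: 6.0
```

Request:
{"op": "send_rows", "data": {
  "dr": [
    [0,0,0],
    [0,0,0],
    [0,0,0],
    [0,0,0],
    [0,0,0],
    [0,0,0],
    [0,0,0],
    [0,0,0]
  ],
  "xyz": [
    [1.5,0,0],
    [2.5,4,0],
    [2.5,8,0],
    [1.5,8,0],
    [0.7,8,0],
    [0.3,8,0],
    [0,8,0],
    [0,8,0]
  ],
  "jaw": [30,30,30,30,30,30,30,30]
}}

```text
time_s: 21.35
eef_pos: [0.5922, 0.1245, 0.0271]
eef_rot: [-0.004, 0.039, 0.999, -0.0]
wrist_force: [-13.4, -1.1, 8.2]
opening: 0.301
grasp_force: 6.2
```

```bash
python3 -c "
from h import *
print(S())"
```

```text
(array([-101.6,   78.5,   27.1]), 0.001)
```

Request:
{"op": "send_rows", "data": {
  "dr": [
    [0,0,0],
    [0,0,0],
    [0,0,0],
    [0,0,0.5],
    [0,0,1],
    [0,0,1.5],
    [0,0,1.67],
    [0,0,1.67]
  ],
  "xyz": [
    [1.5,0,0],
    [3,0,-3],
    [5,3,-8],
    [7,8,-9],
    [9,13,-9],
    [11,18,-9],
    [13,22,-9],
    [13,22,-9]
  ],
  "jaw": [30,30,40,60,60,60,60,60]
}}

```text
time_s: 22.35
eef_pos: [0.482, 0.3565, 0.1179]
eef_rot: [-0.0, 0.124, 0.992, 0.0]
wrist_force: [0.4, -0.0, -0.2]
opening: 0.601
grasp_force: 0.0
```

```bash
python3 -c "
from h import *
print(S(),go(np.array([.4495,.3504,.022]),1.316))"
```

```text
(array([-229.9,  300.9,  117.9]), -0.17) (array([ 2.99, -1.39,  9.59]), array([ 0.  , -0.  ,  0.05]))
```

Request:
{"op": "send_rows", "data": {
  "dr": [
    [0,0,0.05],
    [0,0,0.05],
    [0,0,0.05],
    [0,0,0.05],
    [0,0,0.05],
    [0,0,0.05],
    [0,0,0.05],
    [0,0,0.05]
  ],
  "xyz": [
    [1.5,-0.7,0],
    [3,-1.4,2],
    [3,-1.4,4.5],
    [3,-1.4,7],
    [3,-1.4,8.8],
    [3,-1.4,9.5],
    [3,-1.4,9.5],
    [3,-1.4,9.5]
  ],
  "jaw": [60,60,60,60,60,60,60,60]
}}

```text
time_s: 23.35
eef_pos: [0.4511, 0.349, 0.0239]
eef_rot: [0.001, 0.128, 0.992, 0.0]
wrist_force: [-0.1, -0.5, 0.3]
opening: 0.597
grasp_force: 0.0
```

Request:
{"op": "send_rows", "data": {
  "dr": [
    [0,0,0],
    [0,0,0],
    [0,0,0],
    [0,0,0],
    [0,0,0],
    [0,0,0],
    [0,0,0],
    [0,0,0]
  ],
  "xyz": [
    [0,0,0],
    [0,0,0],
    [0,0,0],
    [0,0,0],
    [0,0,0],
    [0,0,0],
    [0,0,0],
    [0,0,0]
  ],
  "jaw": [40,30,20,15,15,15,15,15]
}}

```text
time_s: 24.35
eef_pos: [0.4509, 0.3491, 0.024]
eef_rot: [0.001, 0.128, 0.992, 0.0]
wrist_force: [-0.9, -0.1, 6.1]
opening: 0.313
grasp_force: 58.8
```

```bash
python3 -c "
from h import *
print(S(),go(np.array([.4495,.3504,.022]),1.316))
im=ctrl.camera('side');cv2.imwrite('pics/s4.png',im[::,::,::-1])"
```

```text
(array([-260.2,  291.1,   24. ]), -0.177) (array([0.17, 0.09, 0.2 ]), array([ 0.01,  0.01, -0.02]))
```

View pics/s4.png

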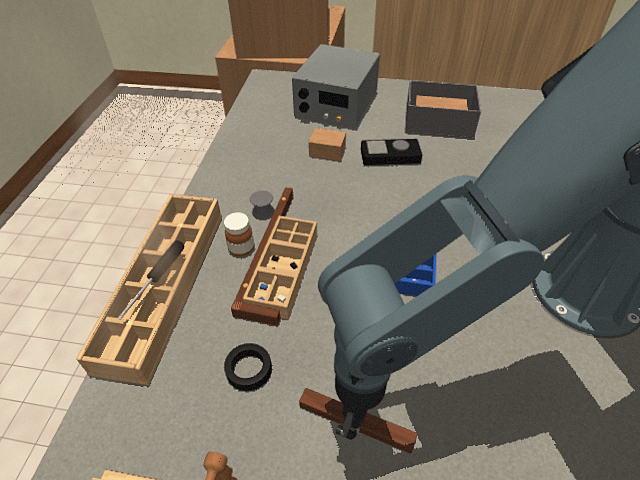

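The side view shows the jaws at the bar's middle (350,425). The tray row is undisturbed, and tape and jar are in place. Lift and carry.

Request:
{"op": "send_rows", "data": {
  "dr": [
    [0,0,0],
    [0,0,0],
    [0,0,0],
    [0,0,1.5],
    [0,0,3],
    [0,0,4.5],
    [0,0,6],
    [0,0,7.5]
  ],
  "xyz": [
    [0,0,-2],
    [0,0,-5],
    [0,0,-9],
    [0,0,-13],
    [0,-3,-13],
    [-2,-6,-13],
    [-4,-9,-13],
    [-6,-12,-13]
  ],
  "jaw": [15,15,15,15,15,15,15,15]
}}

```text
time_s: 25.4
eef_pos: [0.478, 0.2164, 0.1541]
eef_rot: [0.0, 0.5, 0.866, 0.0]
wrist_force: [0.7, 0.7, -1.5]
opening: 0.31
grasp_force: 59.5
```

```bash
python3 -c "
from h import *
print(S(),go(W(-.045,-.002,.1),YAW-np.pi/2))"
```

```text
(array([-222.7,  161. ,  154.1]), -0.968) (array([-23.5 ,   5.38,   5.43]), array([0.01, 0.  , 5.76]))
```

Request:
{"op": "send_rows", "data": {
  "dr": [
    [0,0,1.6],
    [0,0,3.2],
    [0,0,4.8],
    [0,0,5.76],
    [0,0,5.76],
    [0,0,5.76],
    [0,0,5.76],
    [0,0,5.76]
  ],
  "xyz": [
    [-4,1,0],
    [-8,2,0],
    [-12,3,0],
    [-16,4,0],
    [-20,5,1],
    [-23.5,5.4,2.5],
    [-23.5,5.4,4.5],
    [-23.5,5.4,5.4]
  ],
  "jaw": [15,15,15,15,15,15,15,15]
}}

```text
time_s: 26.4
eef_pos: [0.6415, 0.0421, 0.0976]
eef_rot: [-0.001, 0.733, 0.68, -0.001]
wrist_force: [-1.5, 0.5, -1.4]
opening: 0.313
grasp_force: 59.5
```

```bash
python3 -c "
from h import *
print(S(),go(W(-.045,-.002,.067),YAW-np.pi/2))"
```

```text
(array([-45.9,   0.2,  97.6]), -1.566) (array([-0.22,  0.1 ,  3.06]), array([-0.03, -0.  ,  0.04]))
```

Request:
{"op": "send_rows", "data": {
  "dr": [
    [0,0,0.04],
    [0,0,0.04],
    [0,0,0.04],
    [0,0,0.04],
    [0,0,0.04],
    [0,0,0.04],
    [0,0,0.04],
    [0,0,0.04]
  ],
  "xyz": [
    [-0.2,0.1,0.6],
    [-0.2,0.1,1.2],
    [-0.2,0.1,1.8],
    [-0.2,0.1,2.2],
    [-0.2,0.1,2.5],
    [-0.2,0.1,2.7],
    [-0.2,0.1,2.8],
    [-0.2,0.1,2.8]
  ],
  "jaw": [15,15,15,15,15,15,15,15]
}}

```text
time_s: 27.4
eef_pos: [0.6438, 0.0395, 0.071]
eef_rot: [0.0, 0.735, 0.679, 0.0]
wrist_force: [-0.4, 0.1, -0.7]
opening: 0.314
grasp_force: 59.5
```

```bash
python3 -c "
from h import *
print(S(),go(W(-.045,-.002,.066),YAW-np.pi/2))
im=ctrl.camera('side');cv2.imwrite('pics/s5.png',im[170:370,200:460,::-1].repeat(3,0).repeat(3,1))"
```

```text
(array([-43.4,  -2.1,  71. ]), -1.57) (array([ 0.01, -0.16,  0.5 ]), array([ 0., -0.,  0.]))
```

View pics/s5.png

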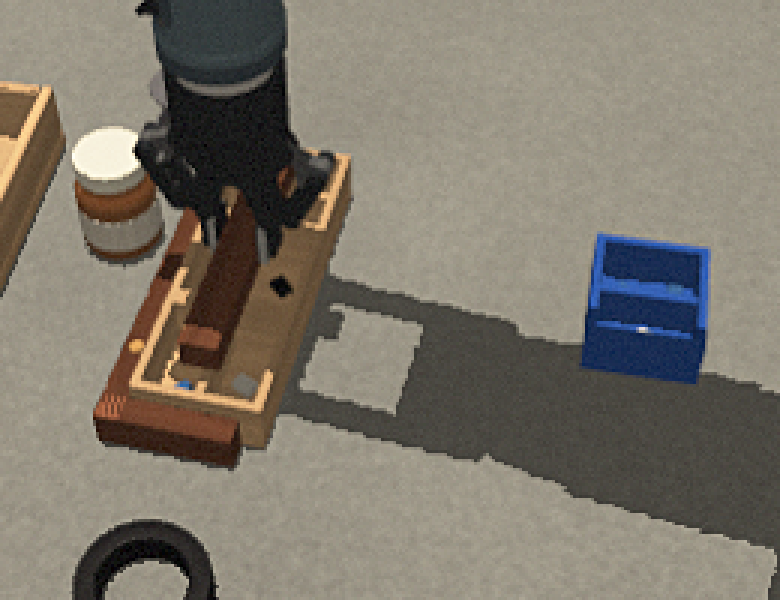

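The bar hangs just over the middle of the row and parallel to it, with its near end at crop (200,345). The last few millimetres go slowly.

Request:
{"op": "send_rows", "data": {
  "dr": [
    [0,0,0],
    [0,0,0],
    [0,0,0],
    [0,0,0],
    [0,0,0],
    [0,0,0],
    [0,0,0],
    [0,0,0]
  ],
  "xyz": [
    [0,-0.16,0.1],
    [0,-0.16,0.2],
    [0,-0.16,0.25],
    [0,-0.16,0.3],
    [0,-0.16,0.35],
    [0,-0.16,0.4],
    [0,-0.16,0.45],
    [0,-0.16,0.45]
  ],
  "jaw": [15,15,15,15,15,15,15,15]
}}

```text
time_s: 28.45
eef_pos: [0.6422, 0.0397, 0.0665]
eef_rot: [-0.0, 0.735, 0.679, -0.0]
wrist_force: [0.4, -0.0, -0.2]
opening: 0.316
grasp_force: 59.5
```

```bash
python3 -c "
from h import *
print(S(),ctrl.get_obs()['wrist_force'])"
```

```text
(array([-45. ,  -2.1,  66.5]), -1.57) [ 0.38954914 -0.01578448 -0.17233381]
```

Request:
{"op": "send_rows", "data": {
  "dr": [
    [0,0,0],
    [0,0,0],
    [0,0,0],
    [0,0,0],
    [0,0,0],
    [0,0,0],
    [0,0,0],
    [0,0,0]
  ],
  "xyz": [
    [0,0,0.02],
    [0,0,0.05],
    [0,0,0.07],
    [0,0,0.1],
    [0,0,0.12],
    [0,0,0.15],
    [0,0,0.15],
    [0,0,0.15]
  ],
  "jaw": [15,15,15,15,15,15,15,15]
}}

```text
time_s: 29.45
eef_pos: [0.6422, 0.0397, 0.066]
eef_rot: [0.0, 0.734, 0.679, -0.0]
wrist_force: [-5.7, 0.8, 8.1]
opening: 0.311
grasp_force: 60.7
```

Request:
{"op": "send_rows", "data": {
  "dr": [
    [0,0,0],
    [0,0,0],
    [0,0,0],
    [0,0,0],
    [0,0,0],
    [0,0,0],
    [0,0,0],
    [0,0,0]
  ],
  "xyz": [
    [0,0,-0.1],
    [0,0,-0.1],
    [0,0,-0.1],
    [0,0,-0.1],
    [0,0,-0.5],
    [0,0,-1.5],
    [0,0,-3],
    [0,0,-5]
  ],
  "jaw": [32,36,40,44,44,44,44,44]
}}

```text
time_s: 30.45
eef_pos: [0.6422, 0.0397, 0.1164]
eef_rot: [0.0, 0.735, 0.679, 0.0]
wrist_force: [0.5, -0.0, 0.3]
opening: 0.441
grasp_force: 0.0
```

Request:
{"op": "send_rows", "data": {
  "dr": [
    [0,0,0],
    [0,0,0],
    [0,0,0],
    [0,0,0],
    [0,0,0],
    [0,0,0],
    [0,0,0],
    [0,0,0]
  ],
  "xyz": [
    [0,0,-3],
    [0,0,-6],
    [0,-4,-9],
    [0,-8,-11],
    [0,-12,-12],
    [0,-17,-12],
    [0,-22,-12],
    [0,-26,-12]
  ],
  "jaw": [44,44,44,44,44,44,44,44]
}}

```text
time_s: 31.45
eef_pos: [0.3815, 0.0605, 0.2362]
eef_rot: [0.001, 0.734, 0.679, 0.001]
wrist_force: [-0.3, 0.4, -0.2]
opening: 0.439
grasp_force: 0.0
```

```bash
python3 -c "
from h import *
im=ctrl.camera('top');cv2.imwrite('pics/t6.png',im[150:300,200:440,::-1].repeat(3,0).repeat(3,1))
cv2.imwrite('pics/t6full.png',im[:,:,::-1])
for c in blobs(im,'dark',(255,182,350,230)): 
  P=pts('top',c,.067)-O; print(len(c),rect(np.c_[P@xh,P@s]))
im=ctrl.camera('side');cv2.imwrite('pics/s6.png',im[170:370,200:460,::-1].repeat(3,0).repeat(3,1))
print(S())"
```

```text
201 (array([-48.4,  -2.3]), array([196. ,  31.6]), 90.0, [[-64.0, -100.0], [-33.0, -100.0], [-32.0, 96.0], [-64.0, 96.0]])
(array([-307.8,   -1.8,  235.8]), -1.57)
```

View pics/t6.png

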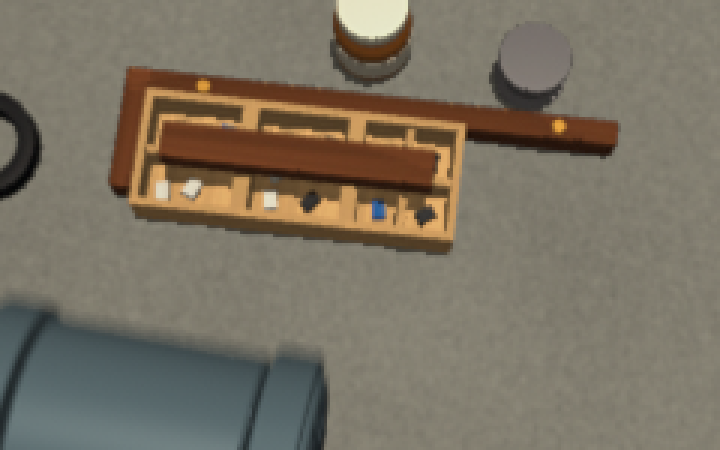

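View pics/s6.png

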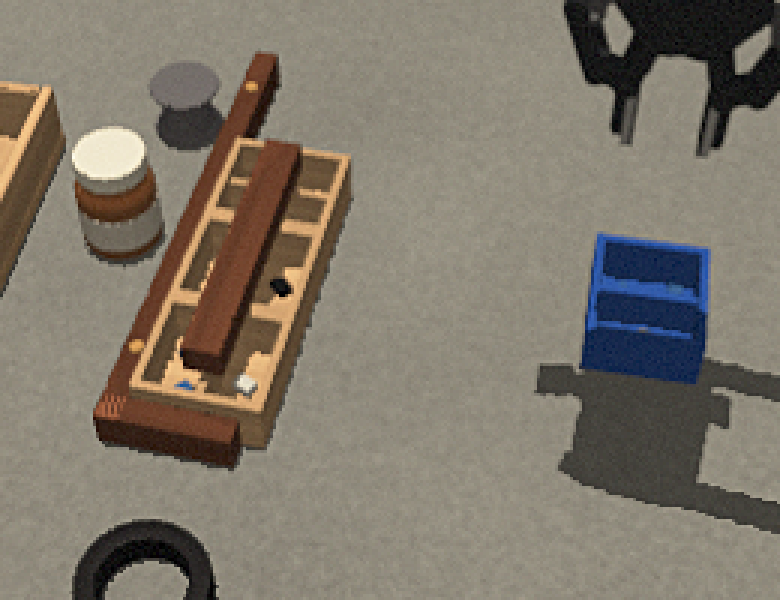

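The bar lies square on all three trays, within about 2–3 mm of centre. The row is still tight and flush, and the other items have not moved. Handing in.

```bash
python3 -c "
from bench import ctrl
print(ctrl.hand_in())"
```

```text
the job is handed in; nothing more can be done
None
```

I handed in the job after about 32 s of the 64 s allowed: the three trays stand tight and flush in the corner of the stop, and the bar lies along the row on all three, within about 2–3 mm of centre. The verdict was not shown.

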